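# Drive the seized lid hinge pin out of a bench centrifuge

### The arm

A 6-joint arm with a two-finger parallel gripper is mounted at the origin on the work surface. World frame = base frame: x ahead of the robot, y to its left, z up, the work surface at z = 0. Lengths are in m, angles in rad, forces in N, time in s.
With the tool pointing down it reaches from about 0.25 to 0.725 m from the base axis. Payload 4 kg.
Tool frame: the origin (TCP) lies midway between the tips of the shut fingers; the grasp point (between the pads) lies 19 mm behind it (bot.grip_point_offset is the distance from the TCP to the grasp point, in m); z points along the fingers, y is the line along which they close (so a half turn about z gives the same grasp; the last joint's range is limited). The gripper opens to 85 mm and grips with 20 to 120 N. Pads are 22 mm wide; open, the fingers measure 114 mm over their backs; the gripper's body (76 mm by 85 mm) begins 54 mm behind the grasp point. The pads swing forward as they close: fully open they stand 13 mm farther back than shut.
Start: joints at [1.157, 0.241, 0.005, 1.335, 0, 1.571], TCP at [0.201, 0.458, 0.231] pointing down, gripper open.
Joint ranges: [-2.72, 2.72], [-1.05, 1.87], [-1.09, 1.28], [-1.99, 2.15], [-1.42, 1.44], [-3.14, 3.14]. Speed limits (rad/s): [2.79, 2.79, 3.14, 3.14, 3.14, 3.14].

### API

Orientations are given as a unit quaternion [x, y, z, w].
In Python, from workcell import bot gives the robot as it stands.
- The arm moves only by the tool step_arm, never from a script. Its argument "targets" is text: rows parted by semicolons, each of 7 numbers parted by spaces: the opening, from -1 (shut) to 1 (fully open), so that 0 is half open, then the shift along the world's x, y, z normalised to -1 to 1, where 1 is 0.5 m, then the turn, a rotation vector about the world's x, y, z normalised to -1 to 1, where 1 is pi/4 rad. In form: gripper x y z wx wy wz; .... A call has 1 to 10 rows; each row is the pose to reach, as a shift and turn from the pose commanded when the call began; what a row does not reach only later rows make up. A row lasts 1/12 s, in which the tool goes at most 41.7 mm and 7.16 degrees, less where a joint would pass 70% of its speed; a pose out of reach is approached as far as the arm can. A call with a number of a shift or a turn outside -1 to 1 is refused whole. A call with a gripper value outside its range is refused whole. The fingers move at their own pace and stop on an object; the grip force is fixed at half the most. Time passes only in rows, so rows that repeat a pose let the fingers close. It gives the time, the measured TCP pose, the force, the opening and the grip force at its end, in the units of the state.
- bot.get_obs(): the state, without advancing time (a new reading comes with each control period).
- bot.camera(name): name is "scene" or "top"; returns the picture (384x512x3 uint8, red, green, blue); there is no depth.
- bot.camera_info(name): a dict with "vertical_fov" (degrees; the focal length in pixels is half the picture's height over the tangent of half this angle, whatever the lens; pixels are square), "cx", "cy" (the principal point, pixels), "pose" (4x4, takes a point from camera to world coordinates). Camera axes: x right, y up, looking along -z (the intrinsics and any distortion apply to the point x, -y, -z); pixel columns grow to the right and rows downward; lengths in m; the calibration is good to about 2 mm. A picture is of the moment at which its call begins. camera_info takes no time and is no camera call.
- bot.job_done(): hands the job in; it is judged then, once.
The state is a dict: "clock": time; "joint_pos": joint angles; "joint_vel": joint speeds; "tau": joint torques, N m; "eef_pos": TCP position; "tool_rot": TCP orientation; "ft_force": force on the tool from outside, world axes, zero at the start; "ft_torque": the same for the moment, N m; "grip_width": finger opening in m; "grasp_force": force on a finger pad.
Only numpy, scipy, OpenCV 4.12 (cv2) and the standard library are available. Lean on these libraries where they do the work, as an engineer would, in place of code of your own. Each camera call takes 0.05 s, during which the arm holds its last target. There are 200 camera calls.

### The job

The lid hinge pin of the bench centrifuge has seized and has to come out. Take the slim pin punch from the rubber mat and push the pin with it from its plain, headless end until it comes free, then draw the pin out of the hinge and put it in the white tray. Finish with the punch lying flat on the mat again and the lid sitting closed where it was, and do not knock over or shove about the bottle, the beaker or the tube rack.

Things in the scene. Friction and masses are not known exactly. Their poses are not given: they have to be found in the camera images.
- centrifuge: White bench centrifuge, 250 x 290 mm, fixed; origin under its centre, z up, x along its lid hinge, y to its rear. Flat deck 130 mm above the bench carries the hinge near its rear edge. Under the hinge lies a base plate with screw heads, 7 mm high, 120 mm along x. The round lid's edge is 28 mm from the bore axis at mid-hinge and curves away: 40 mm at 48 mm to either side, over 90 mm from 95 mm on.
- hinge (a point): Centre of the lid hinge, on the bore axis, 38 mm above the deck, 33 mm from its rear edge. x: level along the bore, from the pin's plain end to its head; y: to the rear; z up. Fixed aluminium lugs, 28 mm outside diameter, 16 mm wide, end at x = -32.5 and +32.5 mm; the lid's 30 mm knuckle sits between them. Bore 11.5 mm diameter.
- bore_mouth (a point): Centre of the bore's open mouth at the pin's plain end, 32.5 mm from the hinge centre (x = -32.5 mm there), flush with the lug's face; same axes as hinge. Countersunk: 17.5 mm wide, narrowing to the 11.5 mm bore 3 mm in. The pin's plain end lies 2 mm inside. The punch goes in here, along +x.
- pin_center (a point): Seized steel hinge pin: shank 10 mm diameter, 63 mm long, domed head 16 mm wide, 4.5 mm thick. This point: middle of the shank, on its axis; x points to the head (underside at +31.5 mm; plain end at -31.5 mm). It leaves only head first, along the hinge's +x. It binds at the plain end: a steady push of 11 to 18 N moves it; after about 14 mm it is loose and slides freely.
- punch_grip (a point): Slim steel pin punch, lying on the mat. Octagonal body 12 mm across flats (flats up, down and at the sides), 62 mm long; then a cone 8 mm long; then a round pin 6 mm diameter, 48 mm long. About 85 g; balances some 9 mm ahead of this point, which is the middle of the body on the axis, 6 mm above the mat. x points along the punch to its tip.
- punch_tip (a point): Working tip of the punch: centre of the flat 6 mm end face, 87 mm ahead of punch_grip along the punch's x axis.
- mat: Grey rubber mat 200 (x) x 190 (y) x 3 mm, fixed on the bench. Its origin is the centre of its underside. Three tools lie on it side by side, roughly along its x axis, 60 mm apart, in changing order: the pin punch, a stouter pointed centre punch (16 mm body) and a black-handled screwdriver (26 mm handle).
- tray_in (a point): Shallow open white enamel tray, 130 (x) x 180 (y) x 22 mm high outside, walls and floor 3 mm, loose on the bench (0.45 kg). This point is the centre of its inner floor, 3 mm above the bench; x and y axes along its sides, z up.
- lid_center (a point): The centrifuge's round grey lid, 192 mm diameter, 34 mm high, resting closed on the deck with its aluminium arm reaching back to the hinge knuckle; nothing but the hinge pin holds it. This point is the middle of the lid, 17 mm above the deck.
- bottle: Amber glass bottle, 64 mm diameter, 150 mm tall, standing on the bench. Origin: centre of its underside.
- beaker: Glass beaker, 68 mm diameter at the rim, 85 mm tall, standing on the bench. Origin: centre of its underside.
- rack: White tube rack 75 x 150 mm with capped tubes, 102 mm tall, standing on the bench. Origin: centre of its underside.
Things that resemble listed ones, but are neither listed nor needed, are in the scene too. Leave any orange look-alike of the part that bears punch_grip alone.

How it is judged:
On the way, in this order (a step that is already met when the one before it is completed fails the run):
1. the punch's tip is inside the bore from the plain end and has pushed the pin at least 12 mm out (x of pin_center in the frame of hinge above 0.013 m and x of punch_tip in the frame of hinge between -0.026 and 0.03 m and x of punch_grip in the frame of hinge below -0.06 m and y of punch_tip in the frame of hinge between -0.006 and 0.006 m and z of punch_tip in the frame of hinge between -0.006 and 0.006 m), for 0.1 s.
2. the pin is wholly out of the hinge (distance between pin_center and hinge above 0.066 m), for 0.1 s.
At the end, for the whole second after the job is handed in: The pin lies at rest inside the white tray, its middle within the walls and less than 14 mm above the floor; the punch lies flat and at rest on the mat, the middle of its body within the mat's outline; the lid is still closed, within 15 mm of where it was (x of pin_center in the frame of tray_in between -0.062 and 0.062 m and y of pin_center in the frame of tray_in between -0.087 and 0.087 m and z of pin_center in the frame of tray_in below 0.014 m and angle between tray_in's own z axis and vertical below 0.1 rad and linear speed of each of pin, punch below 0.02 m/s and x of punch_grip in the frame of mat between -0.1 and 0.1 m and y of punch_grip in the frame of mat between -0.095 and 0.095 m and z of punch_grip in the frame of mat below 0.016 m and z of punch_tip in the frame of mat below 0.02 m and distance of lid_center from where it was at the start of the episode below 0.015 m and angle between lid_center's own z axis and vertical below 0.06 rad); the robot touches nothing.
It fails at once if the lid is lifted or shoved more than 25 mm (distance of lid_center from where it was at the start of the episode above 0.025 m).
It fails at once if the bottle is tipped over or pushed more than 40 mm (angle between bottle's own z axis and vertical above 0.4 rad or distance of bottle from where it was at the start of the episode above 0.04 m).
It fails at once if the beaker is tipped over or pushed more than 40 mm (angle between beaker's own z axis and vertical above 0.4 rad or distance of beaker from where it was at the start of the episode above 0.04 m).
It fails at once if the tube rack is tipped or pushed more than 40 mm (angle between rack's own z axis and vertical above 0.4 rad or distance of rack from where it was at the start of the episode above 0.04 m).
It also fails if it takes over 59 s, if anything falls off the work surface, if the arm or the gripper's body presses on something with over 40 N, if the wrist force passes 120 N, or if a joint passes its speed limit or range.

## Working session

There is one attempt and no reset: what is moved stays moved. The work goes in short steps, Python scripts to look and compute and a tool call to move; the robot and the scene stay as the last step left them, time stands still between calls to the robot, and variables do not carry over. Pictures are saved under pics/ and viewed, at most 10 in all, crops included, and the job is handed in when it is done.

Besides the shell and the picture viewer there is one more tool, called after ">>>" by a JSON object that holds its "fn" and its "kwargs". step_arm: Moves the arm, as the interface text tells. Scaled input: -1 to 1 covers 0.5 m each way for a shift and pi/4 rad each way for a turn. Its arguments: {"type":"object","properties":{"targets":{"type":"string"}},"required":["targets"]}

```bash
mkdir -p pics; ls; python3 - <<'E'
from workcell import bot
import cv2,numpy as np
for n in("scene","top"):
    im=bot.camera(n); cv2.imwrite(f"pics/{n}0.png",im[...,::-1])
    i=bot.camera_info(n); print(n,i)
print(bot.get_obs(),bot.grip_point_offset)
a=cv2.imread("pics/scene0.png");b=cv2.imread("pics/top0.png")
cv2.imwrite("pics/s0.png",cv2.resize(a,(800,600),interpolation=cv2.INTER_CUBIC))
cv2.imwrite("pics/t0.png",cv2.resize(b,(800,600),interpolation=cv2.INTER_CUBIC))
E
```

```text
pics
scene {'vertical_fov': 52.087026610832005, 'cx': 258.30428432628935, 'cy': 197.12510832035207, 'pose': array([[ 0.61905827, -0.48529184,  0.61746149,  1.16093332],
       [ 0.78533899,  0.37944339, -0.48914761, -0.4205974 ],
       [ 0.00308767,  0.78772745,  0.61601618,  0.82451229],
       [ 0.        ,  0.        ,  0.        ,  1.        ]])}
top {'vertical_fov': 44.33507731245649, 'cx': 257.3134727873361, 'cy': 193.0489270300463, 'pose': array([[ 0.01516993,  0.9991038 , -0.03951533,  0.41226597],
       [-0.99960738,  0.01422278, -0.02414112,  0.12386305],
       [-0.02355747,  0.03986603,  0.9989273 ,  1.17768784],
       [ 0.        ,  0.        ,  0.        ,  1.        ]])}
{'clock': 0.1, 'joint_pos': array([1.15696132e+00, 2.41342030e-01, 3.84305581e-03, 1.33522330e+00,
       3.53650758e-05, 1.57082018e+00]), 'joint_vel': array([ 0.00448736, -0.00190847,  0.00267706,  0.00050527,  0.00048201,
       -0.0004459 ]), 'tau': array([ 2.97893030e-04, -3.73138082e+01,  2.53009629e+01,  1.08216325e-02,
        6.79862251e-05,  2.75887238e-06]), 'eef_pos': array([0.20081751, 0.45726324, 0.23049374]), 'tool_rot': array([ 2.05455726e-01,  9.78665937e-01, -9.38802943e-04, -2.15131611e-04]), 'ft_force': array([-0.28593856, -0.01854233, -0.59916353]), 'ft_torque': array([ 0.00381788, -0.01907569,  0.03205997]), 'grasp_force': 0.0, 'grip_width': 0.0858704712217735} 0.0187
```

View pics/s0.png

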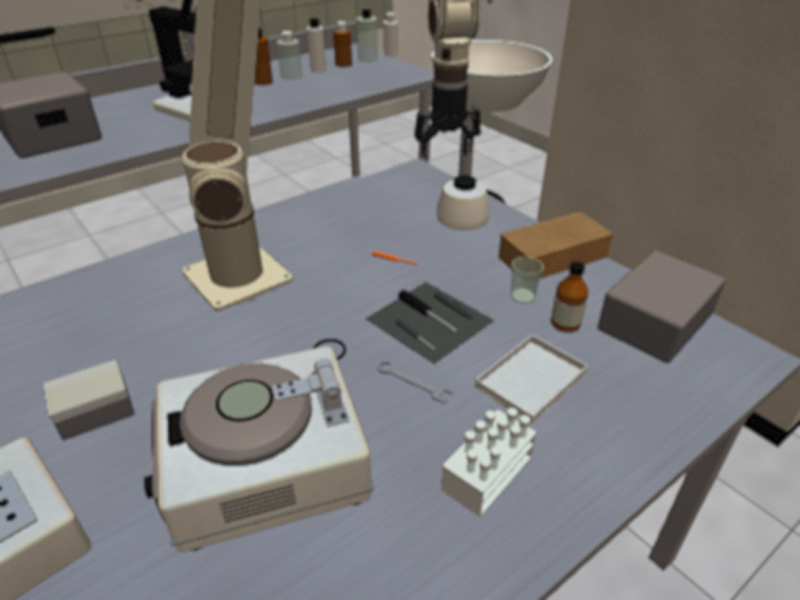

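View pics/t0.png

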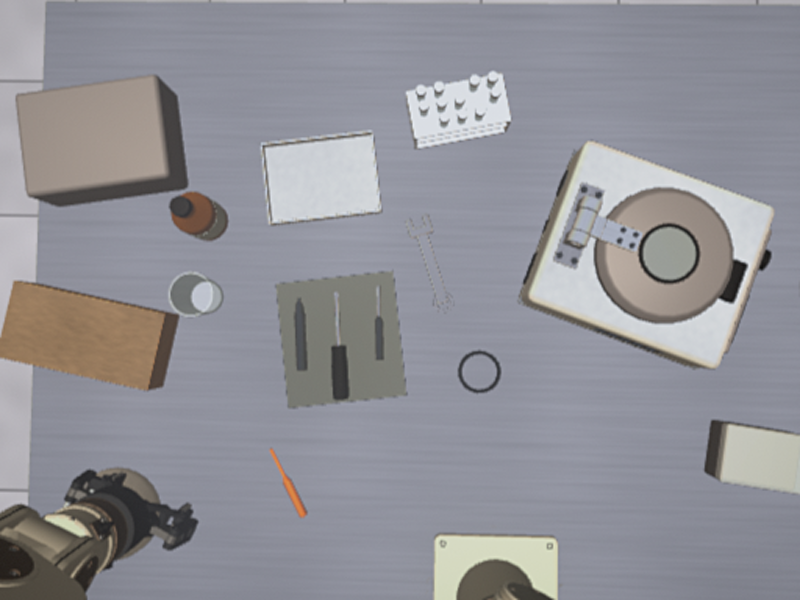

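Top view (800x600 scaling): there are three tools on the mat. They are the stout dark centre punch (301,335), the black-handled screwdriver (340,350) and the slim punch (380,325). An orange look-alike lies off the mat at (288,485). The hinge is at about (580,222) and the tray at (322,178). The slim punch with its thin pin fits the description, so I'll confirm it in an enlarged crop.

```bash
cat > h.py <<'E'
from workcell import bot
import cv2,numpy as np
def K(n):
    i=bot.camera_info(n);return 192/np.tan(np.radians(i["vertical_fov"])/2),i["cx"],i["cy"],np.array(i["pose"])
def ray(n,p):
    f,cx,cy,T=K(n);d=T[:3,:3]@np.array([(p[0]-cx)/f,-(p[1]-cy)/f,-1]);return T[:3,3],d/np.linalg.norm(d)
def onz(n,p,z):
    o,d=ray(n,p);return o+d*(z-o[2])/d[2]
def proj(n,P):
    f,cx,cy,T=K(n);c=T[:3,:3].T@(np.asarray(P)-T[:3,3]);return np.array([cx+f*c[0]/-c[2],cy-f*c[1]/-c[2]])
def tri(p1,p2):
    o1,d1=ray("scene",p1);o2,d2=ray("top",p2)
    s=np.linalg.lstsq(np.c_[d1,-d2],o2-o1,rcond=None)[0];a=o1+d1*s[0];b=o2+d2*s[1];return (a+b)/2,np.linalg.norm(a-b)
E
python3 - <<'E'
import cv2,numpy as np
s=cv2.imread("pics/scene0.png");t=cv2.imread("pics/top0.png")
def c(im,x,y,w,h,k):return cv2.resize(im[y:y+h,x:x+w],None,fx=k,fy=k,interpolation=cv2.INTER_CUBIC)
o=np.zeros((600,800,3),np.uint8)
def put(im,x,y):o[y:y+im.shape[0],x:x+im.shape[1]]=im
put(c(t,170,170,100,100,4),0,0)      # mat
put(c(t,345,110,66,66,6),402,0)
put(c(s,170,215,66,66,6)[:200+196],0,402) if 0 else put(c(s,165,220,66,33*1,6),0,402)
put(c(s,230,180,100,50,4),398,400)
cv2.imwrite("pics/c1.png",o)
E
```

```text
(no output)
```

View pics/c1.png

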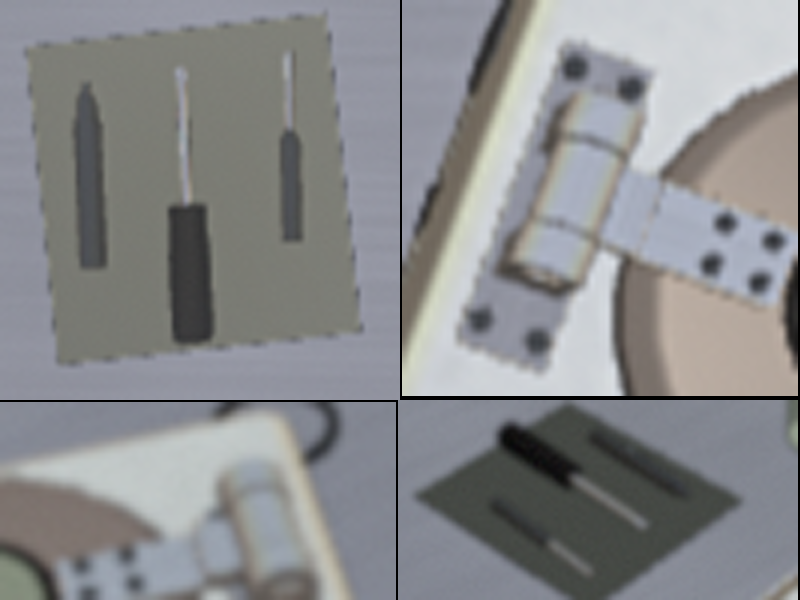

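The crop confirms the slim punch at top-view pixels: body (242.8,230) to (242.6,202), tip (242,183). It is slimmer than the centre punch at left. Next is a closer look at the hinge's ends.

```bash
python3 - <<'E'
from h import *
s=cv2.imread("pics/scene0.png");t=cv2.imread("pics/top0.png")
def c(im,x,y,w,h,k):
    o=cv2.resize(im[y:y+h,x:x+w],None,fx=k,fy=k,interpolation=cv2.INTER_CUBIC)
    for i in range(0,w,10):cv2.putText(o,str(x+i),(i*k,10),0,.35,(0,0,255));cv2.line(o,(i*k+k//2,12),(i*k+k//2,18),(0,0,255))
    for i in range(0,h,10):cv2.putText(o,str(y+i),(0,i*k+k//2),0,.35,(0,0,255));cv2.line(o,(22,i*k+k//2),(28,i*k+k//2),(0,0,255))
    return o
cv2.imwrite("pics/c2.png",np.hstack([c(s,190,225,40,56,10),c(t,355,115,40,56,10)]))
# scene px -> (k): pixel p centre at (p-x)*k+k/2
# mat corners & punch & tray
hsv=cv2.cvtColor(t,cv2.COLOR_BGR2HSV)
g=t[170:270,170:270].astype(int)
m=((g[...,0]<g[...,2]-3)|(g.sum(2)<210)).astype(np.uint8)
cs,_=cv2.findContours(m,0,1);k=max(cs,key=cv2.contourArea);r=cv2.minAreaRect(k);print("mat",r)
c0=np.array(r[0])+170;print(onz("top",c0,.003),[np.round(onz("top",q+170,.003),4).tolist() for q in cv2.boxPoints(r)])
# punch body dark
d=(t[195:236,234:251].astype(int).sum(2)<290).astype(np.uint8)
cs,_=cv2.findContours(d,0,1);k=max(cs,key=cv2.contourArea);r=cv2.minAreaRect(k);print("body",r,np.array(r[0])+[234,195])
for p in [(242.3,230.2),(242.1,202.2),(241.6,182.7)]:print(onz("top",p,.009).round(4))
# tray white
w=((t[80:145,160:250].astype(int).min(2)>195)).astype(np.uint8)
cs,_=cv2.findContours(w,0,1);k=max(cs,key=cv2.contourArea);r=cv2.minAreaRect(k);print("tray",r);print(onz("top",np.array(r[0])+[160,80],.01).round(4),[np.round(onz("top",q+[160,80],.015),4).tolist() for q in cv2.boxPoints(r)])
E
```

```text
mat ((47.634307861328125, 46.75346755981445), (78.76349639892578, 75.1058578491211), 83.8844985961914)
[0.39813267 0.25038468 0.003     ] [[0.4846, 0.3564, 0.003], [0.5072, 0.1693, 0.003], [0.3126, 0.1454, 0.003], [0.2895, 0.3311, 0.003]]
body ((8.5, 21.0), (26.0, 5.0), 90.0) [242.5 216. ]
[0.3659 0.1879 0.009 ]
[0.4352 0.1895 0.009 ]
[0.4837 0.1916 0.009 ]
tray ((46.14463806152344, 34.14060974121094), (47.377315521240234, 69.29180908203125), 83.48019409179688)
[0.6543 0.2832 0.01  ] [[0.7017, 0.3766, 0.015], [0.7231, 0.2045, 0.015], [0.6052, 0.1891, 0.015], [0.5835, 0.3605, 0.015]]
```

View pics/c2.png

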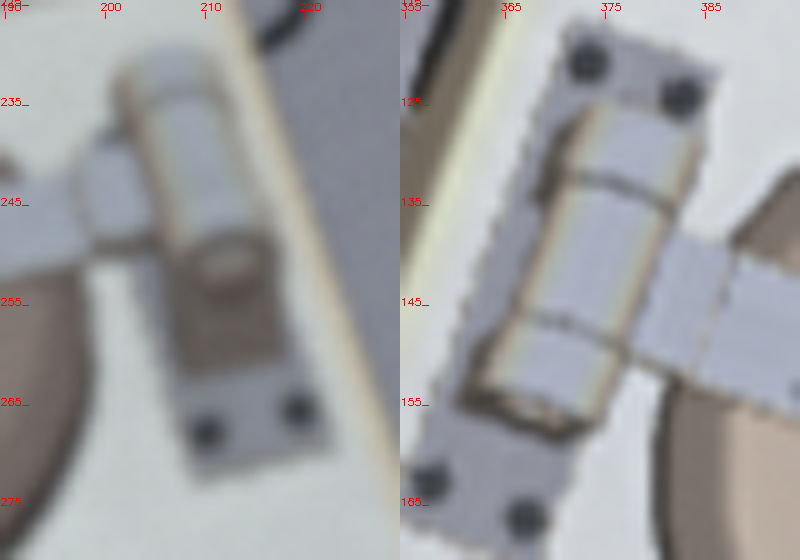

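In the scene view the pin's head shows on the +x face at about (212,250.5). In the top view the countersunk plain end is at about (368,155), facing the robot. The base plate's screws and the knuckle joints give the axis, so I'll compute it from those.

```bash
python3 - <<'E'
from h import *
s=cv2.imread("pics/scene0.png");t=cv2.imread("pics/top0.png")
def blob(im,p,r=4):
    x,y=int(round(p[0])),int(round(p[1]));g=255-cv2.cvtColor(im,6)[y-r:y+r+1,x-r:x+r+1].astype(float)
    w=np.clip(g-np.median(g)-15,0,None);Y,X=np.mgrid[y-r:y+r+1,x-r:x+r+1];return np.array([(w*X).sum()/w.sum(),(w*Y).sum()/w.sum()])
S=[blob(t,p) for p in[(373.3,120.7),(382.7,124.2),(357.7,162.8),(367.1,166.3)]]
P=[onz("top",p,.137) for p in S];print(np.round(S,2),np.round(P,4))
c=np.mean(P,0);u=(P[0]+P[1]-P[2]-P[3]);u/=np.linalg.norm(u);print("plate centre",c.round(4),"yaw",np.degrees(np.arctan2(u[1],u[0])))
q=[blob(s,p,3) for p in[(209.3,267.8),(218.5,265.8)]];print("scene scr",np.round(q,2),tri(q[0],S[1]),tri(q[1],S[0]))
for p in[(374.4,140.2)]:
  print("top silh",onz("top",p,.168).round(4),onz("top",p,.182).round(4))
h=c.copy();h[2]=.168
print("proj head scene",proj("scene",h+u*.037),"proj mouth top",proj("top",h-u*.0325),"ctr top",proj("top",h),"knuckle joints",proj("top",h+u*.0155),proj("top",h-u*.0155))
e=proj("scene",h+u*.037)
# punch triang
b=cv2.imread("pics/scene0.png")[180:230,230:330].astype(int).sum(2)
cv2.imwrite("pics/c3.png",cv2.resize(s[195:230,242:292],None,fx=12,fy=12,interpolation=cv2.INTER_CUBIC))
for p in[(.3659,.1879,.009),(.4837,.1916,.009),(.397,.188,.009)]:print("punch in scene",proj("scene",p))
E
```

```text
[[373.32 120.88]
 [382.56 124.28]
 [357.62 162.87]
 [367.06 166.48]] [[ 0.6168 -0.1051  0.137 ]
 [ 0.6094 -0.1255  0.137 ]
 [ 0.5232 -0.0712  0.137 ]
 [ 0.5155 -0.092   0.137 ]]
plate centre [ 0.5662 -0.0985  0.137 ] yaw -19.77289532972428
scene scr [[210.3  267.85]
 [219.34 265.67]] (array([ 0.60999746, -0.12556911,  0.13523427]), np.float64(0.0008441554910126596)) (array([ 0.61732961, -0.10527487,  0.13518265]), np.float64(0.0006339573352866757))
top silh [ 0.5691 -0.1009  0.168 ] [ 0.5669 -0.0977  0.182 ]
proj head scene [212.33698871 252.88726598] proj mouth top [368.0262994  155.66270683] ctr top [373.27071027 141.50407908] knuckle joints [375.76844066 134.76081743] [370.77075274 148.25335351]
punch in scene [253.18703812 204.94342994]
punch in scene [277.31105004 223.35673068]
punch in scene [259.08220058 209.7121906 ]
```

View pics/c3.png

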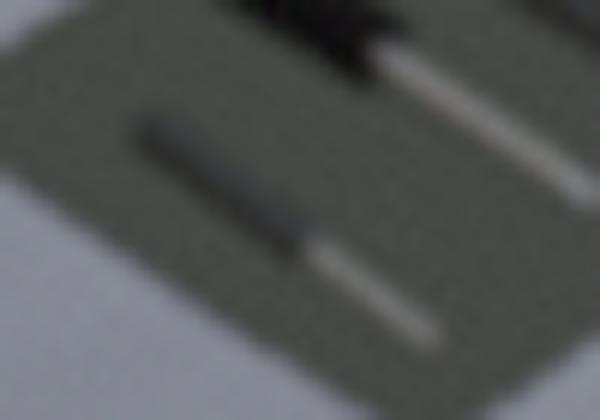

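Measured so far:
- Hinge: about (0.567, -0.099, 0.168), yaw -19.8°. The screws triangulate to z 0.135 against 0.137 expected.
- Punch grip: (0.397, 0.189), yaw 1.8°. Its length comes to 118 mm, as it should.

I'm approaching the punch now.

>>> {"fn": "step_arm", "kwargs": {"targets": "0 0.08 -0.1 -0.05 0 0 0.14;0 0.14 -0.18 -0.1 0 0 0.28;0 0.2 -0.25 -0.15 0 0 0.42;0 0.25 -0.32 -0.2 0 0 0.567;0 0.3 -0.39 -0.24 0 0 0.567;0 0.35 -0.46 -0.26 0 0 0.567;0 0.392 -0.536 -0.26 0 0 0.567;0 0.392 -0.536 -0.26 0 0 0.567;0 0.392 -0.536 -0.26 0 0 0.567;0 0.392 -0.536 -0.26 0 0 0.567"}}

```text
clock: 0.93
eef_pos: [0.3981, 0.1853, 0.0996]
tool_rot: [-0.012, 1.0, -0.002, -0.001]
ft_force: [-0.5, 0.6, -0.3]
grip_width: 0.0427
grasp_force: 0.0
```

>>> {"fn": "step_arm", "kwargs": {"targets": "0 0 0 -0.06 0 0 0;0 0 0 -0.12 0 0 0;0 0 0 -0.16 0 0 0;0 0 0 -0.188 0 0 0;0 0 0 -0.188 0 0 0;0 0 0 -0.188 0 0 0"}}

```text
clock: 1.43
eef_pos: [0.396, 0.1898, 0.0068]
tool_rot: [-0.016, 1.0, -0.0, -0.001]
ft_force: [-0.2, 0.7, 0.7]
grip_width: 0.0423
grasp_force: 0.0
```

```bash
python3 - <<'E'
from h import *
t=bot.camera("top")[...,::-1];s=bot.camera("scene")[...,::-1];print(bot.get_obs()["eef_pos"],bot.get_obs()["ft_force"])
a=cv2.resize(t[170:245,205:275],(490,525),interpolation=2);b=cv2.resize(s[185:260,235:279],(308,525),interpolation=2)
cv2.imwrite("pics/g1.png",np.hstack([a,b]))
E
```

```text
[0.39767558 0.19047721 0.00817379] [ 1.52559265 -0.6443253  -0.18982981]
```

View pics/g1.png

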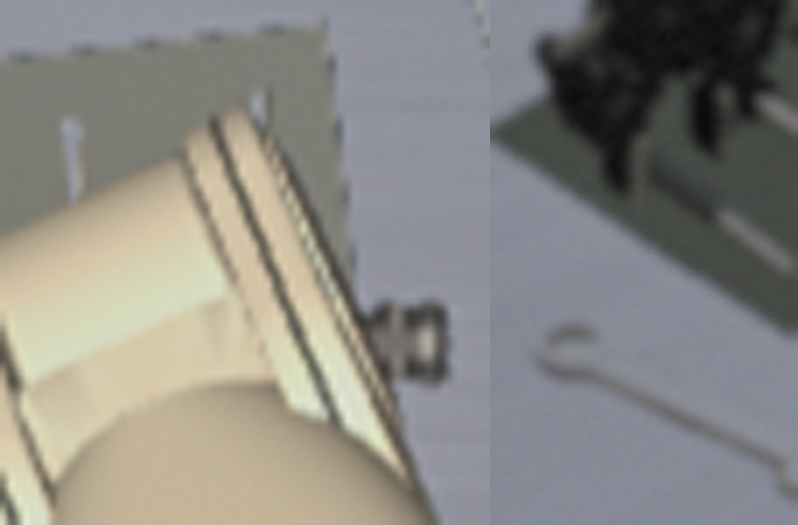

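The fingers straddle the punch body, with finger tips at about (620,185) and (705,150) in the crop and the punch between them. Closing the gripper and lifting.

>>> {"fn": "step_arm", "kwargs": {"targets": "-1 0 0 0 0 0 0;-1 0 0 0 0 0 0;-1 0 0 0 0 0 0;-1 0 0 0 0 0 0;-1 0 0 0 0 0 0;-1 0 0 0 0 0 0;-1 0 0 0.06 0 0 0;-1 0 0 0.14 0 0 0;-1 0 0 0.22 0 0 0;-1 0 0 0.3 0 0 0"}}

```text
clock: 2.37
eef_pos: [0.3964, 0.1895, 0.1592]
tool_rot: [-0.016, 1.0, -0.0, -0.0]
ft_force: [0.6, 0.6, -0.9]
grip_width: 0.0097
grasp_force: 59.0
```

>>> {"fn": "step_arm", "kwargs": {"targets": "-1 0.01 -0.06 0.04 0 0 -0.08;-1 0.02 -0.12 0.08 0 0 -0.16;-1 0.03 -0.19 0.1 0 0 -0.24;-1 0.04 -0.26 0.1 0 0 -0.32;-1 0.05 -0.33 0.1 0 0 -0.4;-1 0.06 -0.4 0.1 0 0 -0.48;-1 0.068 -0.478 0.1 0 0 -0.48;-1 0.068 -0.478 0.1 0 0 -0.48;-1 0.068 -0.478 0.1 0 0 -0.48;-1 0.068 -0.478 0.1 0 0 -0.48"}}

```text
clock: 3.2
eef_pos: [0.4307, -0.0491, 0.2074]
tool_rot: [0.172, 0.985, 0.0, -0.0]
ft_force: [0.6, -0.1, -0.3]
grip_width: 0.0096
grasp_force: 59.1
```

```bash
cat > look.py <<'E'
from h import *
import sys
def c(im,x,y,w,h,k):
    o=cv2.resize(im[y:y+h,x:x+w],None,fx=k,fy=k,interpolation=2)
    for i in range(0,w,10):cv2.putText(o,str(x+i),(i*k,10),0,.35,(0,0,255));cv2.line(o,(i*k+k//2,12),(i*k+k//2,18),(0,0,255))
    for i in range(0,h,10):cv2.putText(o,str(y+i),(0,i*k+k//2),0,.35,(0,0,255));cv2.line(o,(22,i*k+k//2),(28,i*k+k//2),(0,0,255))
    return o
def look(name,sc,tp,k=7):
    s=bot.camera("scene")[...,::-1].copy();t=bot.camera("top")[...,::-1].copy()
    cv2.imwrite(f"pics/{name}_s.png",s);cv2.imwrite(f"pics/{name}_t.png",t)
    cv2.imwrite(f"pics/{name}.png",np.hstack([c(s,*sc,k),c(t,*tp,k)]))
    o=bot.get_obs();print(o["clock"],o["eef_pos"].round(4),o["tool_rot"].round(4),o["ft_force"].round(1),o["grip_width"])
E
python3 - <<'E'
from look import *
look("a1",(165,205,55,80),(335,110,59,80))
E
```

```text
3.3 [ 0.4308 -0.0481  0.2074] [ 1.710e-01  9.853e-01  2.000e-04 -1.000e-04] [ 0.   1.3 -0.5] 0.009814522204827949
```

View pics/a1.png

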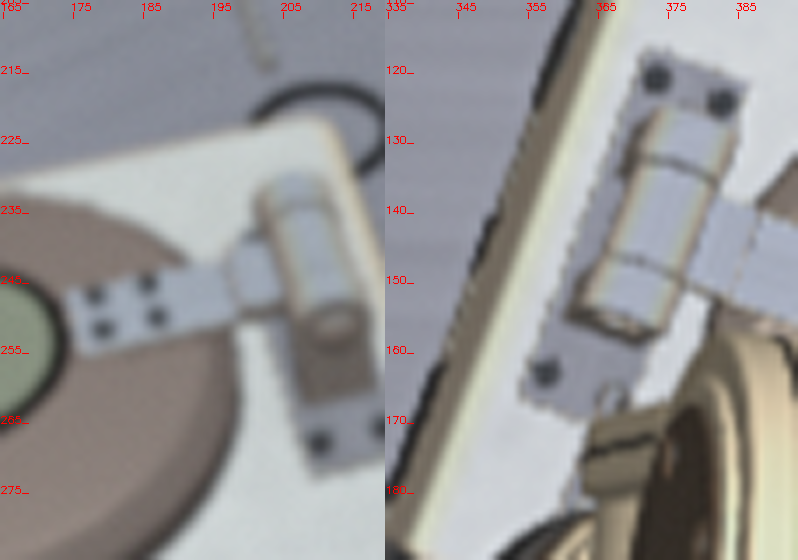

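In the scene view the tip is at about (202.8,213.8). In the top view it is at (366.4,165) and the mouth at (368,155.6).

```bash
python3 - <<'E'
from look import *
print("tip tri",tri((202.8,213.8),(366.4,165.3)))
h=np.array([.5665,-.099,.168]);a=np.radians(-19.8);u=np.array([np.cos(a),np.sin(a),0])
for n in("scene","top"):
  for l,p in(("lugtop+",h+u*.0325+[0,0,.014]),("lugtop-",h-u*.0325+[0,0,.014]),("head",h+u*.037),("mouth",h-u*.0325),("tipFK",np.array([.4308,-.0485,.2094])+.087*u)):print(n,l,proj(n,p).round(1))
# gray-level profile across lug in scene and top along vertical/perp for edges
s=cv2.cvtColor(cv2.imread("pics/a1_s.png"),6);print(s[238:262,212]);print(s[246,198:226])
cv2.imwrite("pics/z.png",np.hstack([c(cv2.imread("pics/a1_s.png"),195,205,30,58,10),c(cv2.imread("pics/a1_t.png"),350,115,40,58,10)]))
E
```

```text
tip tri (array([ 0.51081162, -0.07631666,  0.20694828]), np.float64(0.000491842648274869))
scene lugtop+ [211.3 247.4]
scene lugtop- [205.2 229. ]
scene head [212.2 253.1]
scene mouth [205.6 233.3]
scene tipFK [202.6 213.7]
top lugtop+ [380.3 126.1]
top lugtop- [369.7 154.7]
top head [379.5 125.3]
top mouth [368.3 155.5]
top tipFK [367.6 164.4]
[160 162 163 165 163 164 168 168 165 145 118 108 120 122 109  93  82  84
  93  95  96  95  93 103]
[149 159 166 166 166 162 152 134 135 149 162 167 166 165 165 162 159 155
 154 171 190 192 177 149 136 137 138 137]
```

View pics/z.png

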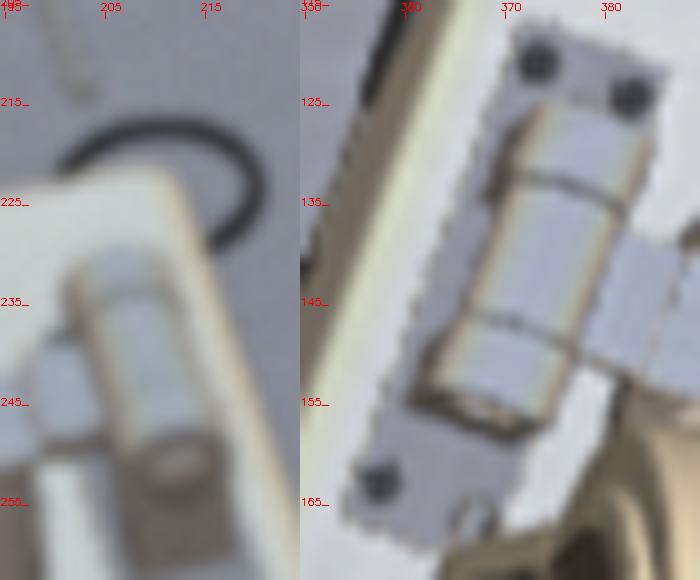

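The hinge prediction matches both views: lug-top edge at row 247.4, mouth at (368.4,155.4). The tip sits about 2 mm to the +y side and 39.5 mm above the axis. Lowering it to the axis.

>>> {"fn": "step_arm", "kwargs": {"targets": "-1 -0.001 -0.004 -0.04 0 0 0;-1 -0.001 -0.004 -0.079 0 0 0;-1 -0.001 -0.004 -0.079 0 0 0;-1 -0.001 -0.004 -0.079 0 0 0"}}

```text
clock: 3.63
eef_pos: [0.4295, -0.0498, 0.1673]
tool_rot: [0.171, 0.985, -0.0, -0.001]
ft_force: [0.5, 0.2, -1.0]
grip_width: 0.0097
grasp_force: 59.1
```

```bash
python3 - <<'E'
from look import *
look("a2",(190,205,30,50),(350,120,30,58),10)if 0 else look("a2",(190,205,30,58),(350,120,40,58),10)
h=np.array([.5665,-.099,.168]);a=np.radians(-19.8);u=np.array([np.cos(a),np.sin(a),0])
for n in("scene","top"):
  for x in(-.0575,-.05,-.0325):print(n,x,proj(n,h+u*x).round(1))
E
```

```text
3.7333 [ 0.4312 -0.0504  0.1688] [1.709e-01 9.853e-01 1.000e-04 6.000e-04] [ 0.5 -0.5 -1.9] 0.009166291329166536
scene -0.0575 [203.5 226.6]
scene -0.05 [204.1 228.6]
scene -0.0325 [205.6 233.3]
top -0.0575 [364.2 166.4]
top -0.05 [365.4 163.2]
top -0.0325 [368.3 155.5]
```

View pics/a2.png

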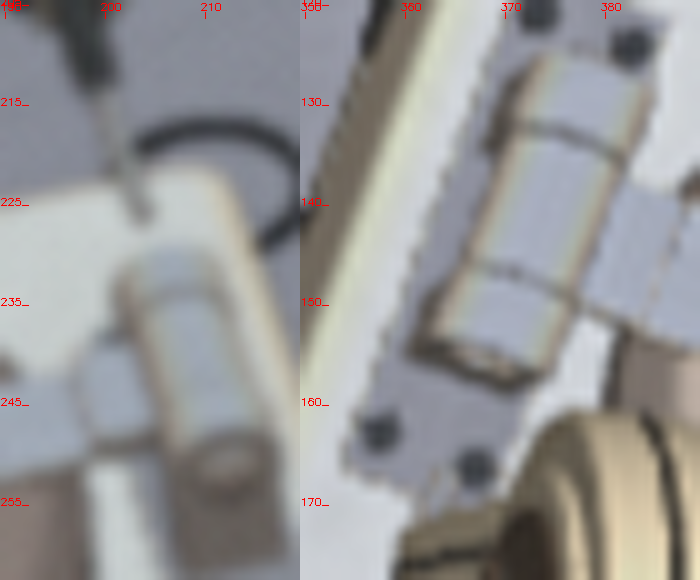

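```bash
python3 - <<'E'
from h import *
a=cv2.cvtColor(cv2.imread("pics/top0.png"),6).astype(int);b=cv2.cvtColor(cv2.imread("pics/a2_t.png"),6).astype(int)
print((b-a)[162:173,356:372]);print(b[162:173,356:372])
a=cv2.cvtColor(cv2.imread("pics/scene0.png"),6).astype(int);b=cv2.cvtColor(cv2.imread("pics/a2_s.png"),6).astype(int)
print((b-a)[216:231,197:210])
E
```

```text
[[  -1   -3   -2   -1   -1   -2   -2   -1   -1   -3   -2   -1   -2   -1
    -2    0]
 [  -3   -1   -1   -1    0   -3   -2   -2   -1   -2   -2   -2   -1   -2
    -1    1]
 [  -2   -1    0    0   -3    1   -2   -2   -2   -1   -1   -2   -2   -2
     0   -1]
 [  -2   -1   -1    0   -2   -1   -1   -2   -2   -2    0   -3   -1   -1
     1   -8]
 [  -2   -1   -3   -1   -1   -1   -5   -9   -2    0   -1    0   -2    1
    -1  -25]
 [  -1    0   -1   -2   -1   -1   -4  -12    2    9    1   -1    0    3
   -12  -58]
 [  -1   -2   -1   -1   -1   -2  -10   -5    3    1    0   -1    1   -4
   -27  -95]
 [  -2   -4   -2    0   -1   -4  -15   -4   -6  -11    1   -1  -14  -25
   -65 -112]
 [  -3   -1   -2   -1   -4  -25  -37  -32  -22  -16  -15  -16  -32  -59
  -110 -127]
 [  -2   -2   -1    2   -8  -52  -75  -77  -70  -65  -64  -45  -50  -78
  -125 -146]
 [  -1   -2    0   -5  -36  -77  -99 -104 -102 -103  -99  -79  -82 -106
  -143 -167]]
[[ 92  72  71  88 134 147 145 147 148 145 144 145 145 145 142 150]
 [ 96  69  68  84 127 145 145 147 148 146 145 145 145 144 142 156]
 [107  74  78 104 138 148 146 
[... 699 characters left out ...]
11   2   8   4   3  -1   4   1   4   3]
 [  4   2  -3  -4   6  20  18   5   4   3   2   6   6]
 [  4   5   1   6  23  53  48  15   3   4   5   4   3]
 [  6   5   4  10  33  61  39   6   1   5   6   3   6]
 [  4   4   4   5  16  16  -1 -10  -1   7   5   4   7]
 [  4   3   6   2  -4 -23 -35 -24  -6   6   6   6   5]
 [  5   6   5   3 -11 -40 -55 -38 -12   5   7   6   8]
 [  6   6   6   5  -5 -34 -59 -53 -26  -1   7   6   6]
 [  6   5   6   5   0 -17 -48 -55 -27  -1   6   7   7]
 [  9   7   7   8   4  -7 -25 -30 -13   1   6   6   5]
 [  7   6   7   7   7   6  -1  -2   3   5   7   6   7]
 [  4   6   4   6   6   5   7   5   7   5   8   6   5]
 [  7   7   6   5   7   7   6   7   5   4   4   6   6]]
```

At that height the tip in both views matches the axis prediction: top (364,166), scene (203.7,227). Inserting along the axis.

>>> {"fn": "step_arm", "kwargs": {"targets": "-1 0.019 -0.007 0 0 0 0;-1 0.038 -0.0135 0 0 0 0;-1 0.045 -0.016 0 0 0 0;-1 0.049 -0.0175 0 0 0 0;-1 0.053 -0.019 0 0 0 0;-1 0.056 -0.02 0 0 0 0;-1 0.06 -0.0217 0 0 0 0;-1 0.064 -0.023 0 0 0 0"}}

```text
clock: 4.4
eef_pos: [0.4569, -0.061, 0.1662]
tool_rot: [0.172, 0.985, 0.001, -0.006]
ft_force: [-14.4, 6.5, 4.1]
grip_width: 0.0095
grasp_force: 59.6
```

>>> {"fn": "step_arm", "kwargs": {"targets": "-1 0.0056 -0.002 0 0 0 0;-1 0.011 -0.004 0 0 0 0;-1 0.017 -0.006 0 0 0 0;-1 0.0225 -0.008 0 0 0 0;-1 0.028 -0.01 0 0 0 0;-1 0.034 -0.012 0 0 0 0;-1 0.0395 -0.014 0 0 0 0;-1 0.044 -0.0157 0 0 0 0;-1 0.044 -0.0157 0 0 0 0;-1 0.044 -0.0157 0 0 0 0"}}

```text
clock: 5.23
eef_pos: [0.4852, -0.0708, 0.168]
tool_rot: [0.172, 0.985, -0.0, 0.0]
ft_force: [-0.6, 0.1, -0.9]
grip_width: 0.0094
grasp_force: 59.1
```

```bash
python3 - <<'E'
from look import *
look("a3",(190,205,40,58),(350,110,40,58),10)
h=np.array([.5665,-.099,.168]);a=np.radians(-19.8);u=np.array([np.cos(a),np.sin(a),0])
for n in("scene","top"):
  for x in(.037,.05,.06,.07):print(n,x,proj(n,h+u*x).round(1))
E
```

```text
5.3333 [ 0.4848 -0.0707  0.1679] [ 1.720e-01  9.851e-01 -0.000e+00  2.000e-04] [-0.7  0.3 -1. ] 0.009750314159470017
scene 0.037 [212.2 253.1]
scene 0.05 [213.5 257. ]
scene 0.06 [214.5 260.1]
scene 0.07 [215.6 263.3]
top 0.037 [379.5 125.3]
top 0.05 [381.6 119.6]
top 0.06 [383.2 115.3]
top 0.07 [384.8 111. ]
```

View pics/a3.png

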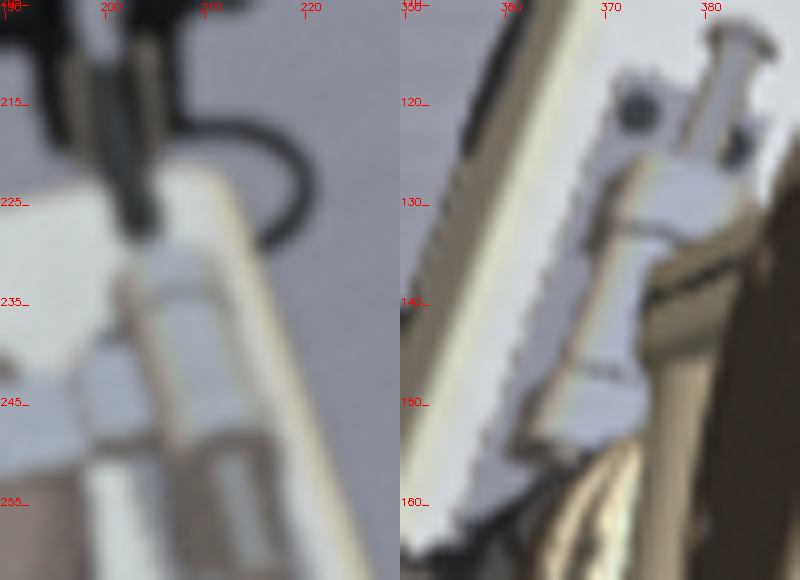

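The pin's head now shows at top-view (383.7,113), about 65 mm from the hinge centre, so the pin centre is at about +29 mm: loose and sticking out. Step 1 was held. Now I'll withdraw the punch.

>>> {"fn": "step_arm", "kwargs": {"targets": "-1 -0.03 0.011 0 0 0 0;-1 -0.075 0.027 0 0 0 0;-1 -0.12 0.0432 0 0 0 0;-1 -0.13 0.047 0 0 0 0;-1 -0.14 0.09 0.04 0 0 0.1;-1 -0.15 0.17 0.04 0 0 0.2;-1 -0.16 0.25 0.04 0 0 0.3;-1 -0.165 0.33 0.04 0 0 0.4;-1 -0.17 0.41 0.02 0 0 0.48;-1 -0.175 0.49 0 0 0 0.48"}}

```text
clock: 6.17
eef_pos: [0.3978, 0.1767, 0.1687]
tool_rot: [-0.017, 1.0, 0.001, 0.002]
ft_force: [0.9, 0.5, -1.1]
grip_width: 0.01
grasp_force: 59.1
```

>>> {"fn": "step_arm", "kwargs": {"targets": "-1 0 0.031 -0.08 0 0 0;-1 0 0.031 -0.16 0 0 0;-1 0 0.031 -0.22 0 0 0;-1 0 0.031 -0.28 0 0 0;-1 0 0.031 -0.31 0 0 0;-1 0 0.031 -0.317 0 0 0;-1 0 0.031 -0.319 0 0 0;-1 0 0.031 -0.319 0 0 0"}}

```text
clock: 6.83
eef_pos: [0.3978, 0.1902, 0.0087]
tool_rot: [-0.016, 1.0, 0.0, 0.0]
ft_force: [0.1, 0.6, -1.4]
grip_width: 0.0099
grasp_force: 63.2
```

>>> {"fn": "step_arm", "kwargs": {"targets": "-1 0 0 -0.002 0 0 0;-1 0 0 -0.002 0 0 0;-0.5 0 0 -0.002 0 0 0;0 0 0 -0.002 0 0 0;0 0 0 -0.002 0 0 0;0 0 0 -0.002 0 0 0;0 0 0 0.03 0 0 0;0 0 0 0.1 0 0 0;0 0 0 0.18 0 0 0;0 0 0 0.26 0 0 0"}}

```text
clock: 7.67
eef_pos: [0.396, 0.1895, 0.1393]
tool_rot: [-0.016, 1.0, -0.0, -0.001]
ft_force: [0.5, 0.5, -0.4]
grip_width: 0.0422
grasp_force: 0.0
```

```bash
python3 - <<'E'
from h import *
t=bot.camera("top")[...,::-1];s=bot.camera("scene")[...,::-1]
cv2.imwrite("pics/p_t.png",t);cv2.imwrite("pics/p_s.png",s)
for n,im,(x0,y0,x1,y1) in(("top",t,(355,100,400,165)),("scene",s,(195,225,235,290))):
    a=cv2.imread(f"pics/{n}0.png").astype(int);d=np.abs(im.astype(int)-a).sum(2)[y0:y1,x0:x1]
    m=(d>40).astype(np.uint8);cs,_=cv2.findContours(m,0,1);k=max(cs,key=cv2.contourArea)
    print(n,[(q[0]+x0,q[1]+y0) for q in cv2.minAreaRect(k)[:1]],cv2.minAreaRect(k),(cv2.boxPoints(cv2.minAreaRect(k))+[x0,y0]).round(1).tolist())
    Y,X=np.nonzero(cv2.drawContours(m*0,[k],-1,1,-1)&m)
    for y in sorted(set(Y)):print(y+y0,X[Y==y].min()+x0,X[Y==y].max()+x0,end=" | ")
    print()
h=np.array([.5665,-.099,.168]);a=np.radians(-19.8);u=np.array([np.cos(a),np.sin(a),0])
for n in("scene","top"):
  for x in(.035,.045,.06,.065):print(n,x,proj(n,h+u*x).round(1))
E
```

```text
top [(381.3018913269043, 117.55660247802734)] ((26.301891326904297, 17.556602478027344), (8.450186729431152, 15.054929733276367), 29.05460548400879) [[374.0, 122.1], [381.3, 108.9], [388.7, 113.0], [381.3, 126.2]]
111 381 385 | 112 380 386 | 113 379 387 | 114 380 387 | 115 380 387 | 116 380 387 | 117 379 385 | 118 379 385 | 119 379 384 | 120 379 384 | 121 378 384 | 122 378 383 | 123 377 382 | 124 378 382 | 125 381 382 | 126 381 381 | 
scene [(213.81034469604492, 258.27586364746094)] ((18.810344696044922, 33.27586364746094), (14.855627059936523, 6.870728015899658), 68.19859313964844) [[207.9, 252.7], [214.2, 250.1], [219.8, 263.9], [213.4, 266.4]]
251 212 214 | 252 212 215 | 253 211 215 | 254 211 215 | 255 211 215 | 256 212 216 | 257 212 216 | 258 213 216 | 259 213 216 | 260 213 216 | 261 214 215 | 262 213 219 | 263 212 219 | 264 213 219 | 265 213 217 | 
scene 0.035 [212.  252.5]
scene 0.045 [213.  255.5]
scene 0.06 [214.5 260.1]
scene 0.065 [215.1 261.7]
top 0.035 [379.2 126.2]
top 0.045 [380.8 121.8]
top 0.06 [383.2 115.3]
top 0.065 [384.  113.1]
```

The pin axis agrees with the prediction: the shank is at top (381,121), and the exposed stretch runs from 32 to 61 mm. I'll grasp at hinge x = 47 mm, which is (0.611, -0.115).

>>> {"fn": "step_arm", "kwargs": {"targets": "-0.4 0 -0.02 0.08 0 0 -0.08;-0.4 0.04 -0.08 0.14 0 0 -0.16;-0.4 0.09 -0.14 0.18 0 0 -0.24;-0.4 0.14 -0.2 0.22 0 0 -0.32;-0.4 0.19 -0.26 0.247 0 0 -0.4;-0.4 0.24 -0.33 0.247 0 0 -0.48;-0.4 0.29 -0.4 0.247 0 0 -0.48;-0.4 0.34 -0.47 0.247 0 0 -0.48;-0.4 0.39 -0.54 0.247 0 0 -0.48;-0.4 0.428 -0.608 0.247 0 0 -0.48"}}

```text
clock: 8.6
eef_pos: [0.6062, -0.1061, 0.261]
tool_rot: [0.172, 0.985, 0.0, -0.0]
ft_force: [1.1, 0.3, -0.4]
grip_width: 0.0256
grasp_force: 0.0
```

>>> {"fn": "step_arm", "kwargs": {"targets": "-0.4 0 0 0 0 0 0;-0.4 0 0 0 0 0 0;-0.4 0 0 -0.05 0 0 0;-0.4 0 0 -0.05 0 0 0;-0.4 0 0 -0.05 0 0 0"}}

```text
clock: 9.02
eef_pos: [0.6035, -0.1031, 0.2355]
tool_rot: [0.171, 0.985, 0.0, -0.002]
ft_force: [-0.2, -0.1, -0.2]
grip_width: 0.0256
grasp_force: 0.0
```

```bash
python3 - <<'E'
from h import *
t=bot.camera("top")[...,::-1];o=bot.get_obs();print(o["eef_pos"].round(4),o["tool_rot"].round(4),o["grip_width"])
cv2.imwrite("pics/q_t.png",t)
# punch on mat check
g=t[170:270,225:262].astype(int).sum(2)
d=(t[195:236,234:251].astype(int).sum(2)<290).astype(np.uint8)
cs,_=cv2.findContours(d,0,1);k=max(cs,key=cv2.contourArea);r=cv2.minAreaRect(k);print("body",np.array(r[0])+[234,195],r[1:],onz("top",np.array(r[0])+[234,195],.009))
E
```

```text
[ 0.6045 -0.1033  0.237 ] [ 1.712e-01  9.852e-01  1.000e-04 -8.000e-04] 0.025651148796735253
body [241.5 215.5] ((5.0, 27.0), 0.0) [0.40222368 0.19048423 0.009     ]
```

The punch is back on the mat at (0.402,0.190). The last traverse fell about 13 mm short in xy, so I'm correcting before descending.

>>> {"fn": "step_arm", "kwargs": {"targets": "-0.4 0.013 -0.023 0 0 0 0;-0.4 0.013 -0.023 0 0 0 0;-0.4 0.013 -0.023 -0.05 0 0 0;-0.4 0.013 -0.023 -0.07 0 0 0;-0.4 0.013 -0.023 -0.07 0 0 0"}}

```text
clock: 9.48
eef_pos: [0.6099, -0.115, 0.1994]
tool_rot: [0.172, 0.985, 0.0, -0.003]
ft_force: [-0.6, 0.1, 0.1]
grip_width: 0.0259
grasp_force: 0.0
```

>>> {"fn": "step_arm", "kwargs": {"targets": "-0.4 0 0 -0.03 0 0 0;-0.4 0 0 -0.05 0 0 0;-0.4 0 0 -0.065 0 0 0;-0.4 0 0 -0.078 0 0 0;-0.4 0 0 -0.078 0 0 0"}}

```text
clock: 9.9
eef_pos: [0.611, -0.1157, 0.1613]
tool_rot: [0.172, 0.985, 0.0, -0.001]
ft_force: [0.3, 0.9, -0.7]
grip_width: 0.0254
grasp_force: 0.0
```

>>> {"fn": "step_arm", "kwargs": {"targets": "-1 0 0 0 0 0 0;-1 0 0 0 0 0 0;-1 0 0 0 0 0 0;-1 0 0 0 0 0 0;-1 0 0 0 0 0 0"}}

```text
clock: 10.32
eef_pos: [0.6121, -0.116, 0.1633]
tool_rot: [0.172, 0.985, 0.0, 0.0]
ft_force: [-0.8, -0.0, 0.7]
grip_width: 0.007
grasp_force: 58.7
```

>>> {"fn": "step_arm", "kwargs": {"targets": "-1 0.01 -0.0036 0 0 0 0;-1 0.02 -0.0072 0 0 0 0;-1 0.035 -0.0126 0 0 0 0;-1 0.055 -0.02 0 0 0 0;-1 0.075 -0.027 0 0 0 0;-1 0.095 -0.034 0 0 0 0;-1 0.113 -0.041 0 0 0 0;-1 0.113 -0.041 0 0 0 0;-1 0.113 -0.041 0 0 0 0"}}

```text
clock: 11.07
eef_pos: [0.6686, -0.1367, 0.1622]
tool_rot: [0.172, 0.985, 0.0, -0.0]
ft_force: [0.3, 0.2, -0.5]
grip_width: 0.0072
grasp_force: 58.7
```

```bash
python3 - <<'E'
from h import *
for n in("top","scene"):
    im=bot.camera(n)[...,::-1];cv2.imwrite(f"pics/w_{n}.png",im)
    a=cv2.imread(f"pics/{n}0.png").astype(int)
    d=np.abs(im.astype(int)-a).sum(2)
    r=(slice(100,165),slice(350,400)) if n=="top" else (slice(225,290),slice(195,240))
    print(n);[print(''.join('#' if v>40 else '.' for v in row)) for row in d[r][::1]]
o=bot.get_obs();print(o["clock"],o["eef_pos"],o["ft_force"],o["grip_width"],o["grasp_force"])
E
```

```text
top
.....................................#############
....................................##########....
....................................######........
....................................#####.........
...................................######.........
...................................######.........
..................................#######.........
..................................######..........
..................................######..........
.................................#######..........
.................................######...........
.................................#####............
................................######............
................................######............
................................#####.............
................................#####.............
.................................####.............
..................................................
..................................................
..................................................
..................................................
.........................
[... 4636 characters left out ...]
#############.............
.................###############.............
..................#############..............
.#..................##########...............
.....................##########.#............
.......................########..............
.......................########..............
.......................########..............
........................######...............
.........................####................
.............................................
.............................................
.............................................
11.1667 [ 0.66795559 -0.13637529  0.16252491] [ 0.18611975 -0.08982508 -0.73982207] 0.00716433321908751 58.67143929004669
```

The pin came out cleanly. Its plain end is at top (384,116), clear of the lug, and the lid has not moved. Carrying it over the rack to the tray.

>>> {"fn": "step_arm", "kwargs": {"targets": "-1 0 0 0.06 0 0 0;-1 -0.005 0.06 0.1 0 0 0;-1 -0.01 0.13 0.13 0 0 0;-1 -0.015 0.2 0.13 0 0 0;-1 -0.02 0.27 0.13 0 0 0;-1 -0.025 0.34 0.13 0 0 0;-1 -0.025 0.41 0.13 0 0 0;-1 -0.025 0.48 0.13 0 0 0;-1 -0.026 0.55 0.13 0 0 0;-1 -0.026 0.62 0.13 0 0 0"}}

```text
clock: 12.0
eef_pos: [0.6544, 0.1752, 0.2284]
tool_rot: [0.172, 0.985, 0.0, 0.0]
ft_force: [0.6, -0.4, -0.3]
grip_width: 0.0069
grasp_force: 58.8
```

>>> {"fn": "step_arm", "kwargs": {"targets": "-1 0 0.07 0 0 0 0;-1 0 0.14 -0.05 0 0 0;-1 0 0.15 -0.12 0 0 0;-1 0 0.15 -0.18 0 0 0;-1 0 0.15 -0.24 0 0 0;-1 0 0.15 -0.28 0 0 0;-1 0 0.15 -0.28 0 0 0;-1 0 0.15 -0.28 0 0 0"}}

```text
clock: 12.67
eef_pos: [0.6539, 0.2482, 0.0867]
tool_rot: [0.172, 0.985, -0.001, -0.002]
ft_force: [0.2, -1.0, -0.2]
grip_width: 0.0073
grasp_force: 58.8
```

```bash
python3 - <<'E'
from h import *
for n in("top","scene"): cv2.imwrite(f"pics/v_{n}.png",bot.camera(n)[...,::-1])
o=bot.get_obs();print(o["clock"],o["eef_pos"],o["tool_rot"].round(4),o["grip_width"])
E
```

```text
12.7667 [0.65644702 0.24888671 0.09022363] [1.719e-01 9.851e-01 9.000e-04 1.500e-03] 0.0066911563478534684
```

>>> {"fn": "step_arm", "kwargs": {"targets": "-1 0 0 -0.06 0 0 0;-1 0 0 -0.1 0 0 0;-1 0 0 -0.13 0 0 0;-1 0 0 -0.15 0 0 0;-1 0 0 -0.157 0 0 0;-1 0 0 -0.157 0 0 0"}}

```text
clock: 13.27
eef_pos: [0.6559, 0.2486, 0.0101]
tool_rot: [0.172, 0.985, 0.0, 0.001]
ft_force: [0.4, 0.6, 0.7]
grip_width: 0.0066
grasp_force: 58.8
```

```bash
python3 - <<'E'
from h import *
print(proj("scene",(.654,.283,.003)),"expect ~(340,241)")
E
```

```text
[338.08576573 242.43340513] expect ~(340,241)
```

Tray position agrees in both views. Releasing the pin and lifting straight up.

>>> {"fn": "step_arm", "kwargs": {"targets": "-1 0 0 -0.003 0 0 0;-0.7 0 0 -0.003 0 0 0;-0.4 0 0 -0.003 0 0 0;-0.4 0 0 -0.003 0 0 0;-0.4 0 0 -0.003 0 0 0;-0.4 0 0 0.04 0 0 0;-0.4 0 0 0.12 0 0 0;-0.4 0 0 0.2 0 0 0;-0.4 0 0 0.28 0 0 0;-0.4 0 0 0.35 0 0 0"}}

```text
clock: 14.1
eef_pos: [0.6556, 0.2486, 0.1877]
tool_rot: [0.172, 0.985, 0.001, 0.001]
ft_force: [0.5, 0.1, -0.1]
grip_width: 0.0252
grasp_force: 0.0
```

>>> {"fn": "step_arm", "kwargs": {"targets": "-0.4 -0.06 -0.06 0.02 0 0 0;-0.4 -0.11 -0.12 0.04 0 0 0;-0.4 -0.17 -0.18 0.04 0 0 0;-0.4 -0.22 -0.24 0.04 0 0 0;-0.4 -0.27 -0.3 0.04 0 0 0;-0.4 -0.32 -0.36 0.04 0 0 0;-0.4 -0.37 -0.42 0.04 0 0 0;-0.4 -0.37 -0.42 0.04 0 0 0;-0.4 -0.37 -0.42 0.04 0 0 0"}}

```text
clock: 14.85
eef_pos: [0.4693, 0.0373, 0.2051]
tool_rot: [0.173, 0.985, 0.0, 0.001]
ft_force: [-0.4, 0.5, 0.4]
grip_width: 0.0254
grasp_force: 0.0
```

```bash
python3 - <<'E'
from h import *
I={}
for n in("top","scene"):
    I[n]=im=bot.camera(n)[...,::-1];cv2.imwrite(f"pics/f_{n}.png",im);a=cv2.imread(f"pics/{n}0.png").astype(int)
    d=np.abs(im.astype(int)-a).sum(2)
    rs={"tray":(160,80,250,150),"lid/hinge":(340,90,495,235),"mat":(175,170,262,262),"rack":(258,42,328,96),"bottle/beaker":(105,118,150,205)} if n=="top" else {"tray":(300,212,378,270),"rack":(280,255,345,330),"bottle/beaker":(322,160,380,215),"lid/hinge":(95,215,240,350)}
    for k,(x0,y0,x1,y1) in rs.items():
        m=(d[y0:y1,x0:x1]>45).astype(np.uint8);cs,_=cv2.findContours(m,0,2)
        for q in sorted(cs,key=cv2.contourArea)[-2:]:
            r=cv2.minAreaRect(q)
            if max(r[1])>2:print(n,k,(np.array(r[0])+[x0,y0]).round(1),np.round(r[1],1),round(r[2]),onz(n,np.array(r[0])+[x0,y0],.008).round(3))
t=I["top"];d=(t[195:236,234:251].astype(int).sum(2)<290).astype(np.uint8)
k=max(cv2.findContours(d,0,1)[0],key=cv2.contourArea);r=cv2.minAreaRect(k);print("punch",np.array(r[0])+[234,195],r[1:],onz("top",np.array(r[0])+[234,195],.009))
o=bot.get_obs();print(o["clock"],o["eef_pos"],o["ft_force"],o["grip_width"],o["grasp_force"])
E
```

```text
top tray [217.9 118.7] [ 6.7 28.5] 20 [0.644 0.254 0.008]
top lid/hinge [366. 180.] [108.  52.] 90 [ 0.495 -0.116  0.008]
top mat [244.5 222.5] [13.  1.] 90 [0.385 0.183 0.008]
top mat [239.5 215.5] [27.  1.] 90 [0.402 0.196 0.008]
scene tray [329.  243.5] [20.8  5.8] 52 [0.644 0.254 0.008]
scene lid/hinge [212. 253.] [4.2 4.2] 45 [ 0.464 -0.037  0.008]
punch [241.5 215.5] ((27.0, 5.0), 90.0) [0.40222368 0.19048423 0.009     ]
14.95 [0.47134887 0.03881481 0.20507767] [ 1.3241191   0.39973047 -0.4982892 ] 0.02536316307343019 0.0
```

Both views put the pin in the tray at (0.644,0.254). The punch lies flat on the mat, and the lid, rack, bottle and beaker are unchanged. Handing in.

```bash
python3 -c "
from workcell import bot
print(bot.job_done())"
```

```text
the job is handed in; nothing more can be done
None
```

The job is handed in (no verdict came back): the pin is in the white tray, the punch is back on the mat, and the lid, bottle, beaker and rack look unmoved in the camera images.

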